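Clear the tall bottle and shut the accessory drawers

TASK

Both drawers of the little white accessory cabinet have been left open, and the tall amber bottle standing in one of them is too tall to go inside. Take the bottle out and stand it upright in the shallow blue tray, and push both drawers fully shut with the short jar still standing in its drawer. Don't knock anything over, and leave the other things on the bench and on the cabinet where they are.

Things in the scene. Friction and masses are not known exactly. Their poses are not given: they have to be found in the camera images.
- cabinet: white bench-top cabinet, fixed, 240 deep (x) x 330 wide (y) x 100 high; two drawers side by side in its front, which faces the robot (-x of the cabinet). Origin: centre of its underside. The drawer openings are 80 high inside (8 to 88 above the bench)
- drawer_left (a joint): how far the left (+y) drawer is pulled out, m: 0 fully shut, 0.16 fully out (towards -x of the cabinet); light friction, pushes shut with under 5 N
- drawer_right (a joint): the same for the right (-y) drawer
- drawer_left_handle (a point): middle of the bar handle of the left drawer: steel bar 10 thick, 80 long along the drawer's y, 65 above the bench, standing 37 out from the inner and 25 out from the outer face of the grey front panel (12 thick, 158 wide, top edge 96 above the bench). Moves with the drawer; x points into the cabinet, away from the drawer's front, y to the left, z up
- drawer_right_handle (a point): the same for the right drawer
- drawer_left_floor (a point): centre of the left drawer's inner floor, 16 above the bench; inside, the drawer is 215 long (x) and 140 wide (y), side and back walls 5 thick with top edge 60 above the bench. Moves with the drawer; x points into the cabinet, away from the drawer's front, y to the left, z up
- drawer_right_floor (a point): the same for the right drawer
- bottle: tall amber glass bottle with a paper label and black cap, standing in one of the two drawers; body 52 in diameter and straight up to 104, then a shoulder, cap 32 in diameter from 116 to the top at 136; about 160 g. Origin: centre of its underside, z up
- jar: short white jar with a blue lid, standing in the other drawer; 47 in diameter, 46 high, low enough to go in. Origin: centre of its underside, z up
- tray: shallow blue tray, fixed on the bench to the left or right of the cabinet's front; 150 x 150 outside, rim 18 high, walls and floor 5 thick. Origin: centre of its underside
- slide_box: green box for microscope slides lying on the bench on the side where the tray is not, 152 x 92 x 35 high. Origin: centre of its underside; leave alone
- petri: stack of two clear lidded dishes on top of the cabinet, well back from its front, 92 in diameter, 30 high. Origin: centre of its underside; leave alone
- beaker: glass beaker, 72 in diameter, 95 high, on the bench at the far left. Origin: centre of its underside; leave alone
- wash_bottle: white wash bottle with a red cap and spout, 66 in diameter, 175 high, on the bench at the far right. Origin: centre of its underside; leave alone
- eyepiece: black microscope eyepiece standing on top of the cabinet beside the dishes, 36 in diameter, 55 high. Origin: centre of its underside; leave alone

How it is judged:
At the end, for the whole second after the job is handed in: Both drawers are shut to within 6 mm, the bottle stands upright (within 0.1 rad) and still on the floor of the blue tray, inside its rim, released, and the jar stands upright in a drawer (value of joint each of drawer_left, drawer_right below 0.006 m and x of bottle in the frame of tray between -0.06 and 0.06 m and y of bottle in the frame of tray between -0.06 and 0.06 m and z of bottle in the frame of tray between 0 and 0.012 m and angle between bottle's own z axis and vertical below 0.1 rad and linear speed of bottle below 0.02 m/s and angle between jar's own z axis and vertical below 0.2 rad and ((x of jar in the frame of drawer_left_floor between -0.11 and 0.11 m and y of jar in the frame of drawer_left_floor between -0.07 and 0.07 m and z of jar in the frame of drawer_left_floor between -0.01 and 0.015 m) or (x of jar in the frame of drawer_right_floor between -0.11 and 0.11 m and y of jar in the frame of drawer_right_floor between -0.07 and 0.07 m and z of jar in the frame of drawer_right_floor between -0.01 and 0.015 m))); the robot touches nothing.
It fails at once if the bottle or the jar is knocked over (tilted by more than 0.6 rad) (angle between any of bottle, jar's own z axis and vertical above 0.6 rad).
It fails at once if the slide box, dishes, beaker, wash bottle or eyepiece is shifted by more than 30 mm or knocked over (distance of any of slide_box, petri, beaker, wash_bottle, eyepiece from where it was at the start of the episode above 0.03 m or angle between any of petri, beaker, wash_bottle, eyepiece's own z axis and vertical above 0.6 rad).
It also fails if it takes over 61 s, if anything falls off the work surface, if the arm or the gripper's body presses on something with over 40 N, if the wrist force passes 120 N, or if a joint passes its speed limit or range.

ROBOT

A 6-joint arm with a two-finger parallel gripper is mounted at the origin on the work surface. World frame = base frame: x ahead of the robot, y to its left, z up, the work surface at z = 0. Lengths are in m, angles in rad, forces in N, time in s.
With the tool pointing down it reaches from about 0.275 to 0.825 m from the base axis. Payload 5.2 kg.
Tool frame: the origin (TCP) lies at the very end of the fingers, on their centre line; the grasp point (between the pads) lies 19 mm behind it; z points along the fingers, y is the line along which they close (so a half turn about z gives the same grasp; the last joint's range is limited). The gripper opens to 93 mm and grips with 3 to 60 N. Pads are 15 mm wide; open, the fingers measure 128 mm over their backs; the gripper's body (75 mm by 188 mm) begins 65 mm behind the grasp point.
Start: joints at [-1.447, 0.259, 1.535, -0, 1.348, -0.203], TCP at [0.177, -0.521, 0.219] pointing down, gripper open.
Joint ranges: [-3.14, 3.14], [-0.91, 2.08], [0.19, 2.58], [-1.22, 4.36], [0.22, 2.71], [-3.12, 3.12]. Speed limits (rad/s): [2.57, 2.57, 3.14, 3.14, 3.14, 3.14].

INTERFACE

Orientations are given as [roll, pitch, yaw] about the fixed x, y, z axes, in that order (R = Rz(yaw) Ry(pitch) Rx(roll)).
In Python, from station import * gives the robot as it stands. Calls block until the motion is done:
- move_pose(position, orientation): joint-space move of the TCP to a pose.
- move_l(position, frame=None, max_speed=0.15, guard=None): straight line of the TCP; frame=None keeps the orientation; max_speed is the mean speed in m/s. With guard (N) it stops when the force on the tool has changed by that much, and returns True; else False.
- movej(angles): joint-space move.
- gripper_to(opening, strength=None): opening from 0.0 (shut) to 1.0 (fully open); strength is the grip in N (None keeps the last); returns when the fingers have stopped.
- pause(seconds).
- inverse_kinematics(position, orientation): joint angles nearest the present ones, or None.
- read_state(): the state.
- grab_frame(name): name is "scene" or "top"; returns a dict with "img" (384x512x3 uint8, red, green, blue), "intrinsics" (3x3 intrinsics, pixels), "world_from_camera" (4x4, takes a point from camera to world coordinates). Camera axes: x right, y up, looking along -z (the intrinsics and any distortion apply to the point x, -y, -z); pixel columns grow to the right and rows downward; lengths in m; the calibration is good to about 2 mm. A picture is of the moment at which its call begins. There is no depth.
A pose or a line that the arm cannot do raises MotionError and nothing moves.
- job_done(): hands the job in; it is judged then, once.
The state is a dict: "time_s": time; "q": joint angles; "qvel": joint speeds; "joint_efforts": joint torques, N m; "tcp_pos": TCP position; "tcp_rot": TCP orientation; "contact_force": force on the tool from outside, world axes, zero at the start; "moment": the same for the moment, N m; "opening": opening from 0.0 (shut) to 1.0 (fully open); "gripper_force": force on a finger pad.
Only numpy, scipy, OpenCV 4.12 (cv2) and the standard library are available. Lean on these libraries where they do the work, as an engineer would, in place of code of your own. Each camera call takes 0.05 s, during which the arm holds its last target. There are 200 camera calls.

## Working session

There is one attempt and no reset: what is moved stays moved. The work goes in short steps, each a Python script; the robot and the scene stay as the last script left them, time stands still between calls to the robot, and variables do not carry over. Pictures are saved under pics/ and viewed, at most 10 in all, crops included, and the job is handed in when it is done.

```bash
mkdir -p pics; ls; cat > h.py <<'E'
from station import *
import numpy as np, cv2
def snap(n,f):
    d=grab_frame(n); cv2.imwrite('pics/'+f,cv2.cvtColor(d['img'],cv2.COLOR_RGB2BGR)); np.savez('pics/'+f+'.npz',**{k:d[k] for k in('img','intrinsics','world_from_camera')}); return d
def ray(d,u,v,z):
    K=np.array(d['intrinsics']);T=np.array(d['world_from_camera'])
    p=np.linalg.solve(K,[u,v,1]); r=T[:3,:3]@[p[0],-p[1],-p[2]]; o=T[:3,3]
    return o+r*(z-o[2])/r[2]
def proj(d,P):
    K=np.array(d['intrinsics']);T=np.array(d['world_from_camera'])
    c=T[:3,:3].T@(np.array(P)-T[:3,3]); p=K@[c[0],-c[1],-c[2]]; return p[:2]/p[2]
E
python3 - <<'E'
from h import *
for n in('top','scene'):
    d=snap(n,n+'0.png'); print(n,{k:(np.round(v,3).tolist() if k!='img' else 0) for k,v in d.items()})
print(read_state()['time_s'])
E
```

```text
pics
top {'img': 0, 'intrinsics': [[348.566, 0.0, 253.745], [0.0, 348.566, 190.426], [0.0, 0.0, 1.0]], 'world_from_camera': [[0.001, 0.99, -0.139, 0.486], [-1.0, 0.001, 0.002, 0.019], [0.002, 0.139, 0.99, 0.924], [0.0, 0.0, 0.0, 1.0]]}
scene {'img': 0, 'intrinsics': [[409.553, 0.0, 247.58], [0.0, 409.553, 197.591], [0.0, 0.0, 1.0]], 'world_from_camera': [[0.498, -0.717, 0.488, 1.096], [0.867, 0.412, -0.28, -0.272], [-0.001, 0.563, 0.827, 0.934], [0.0, 0.0, 0.0, 1.0]]}
0.1
```

View pics/top0.png

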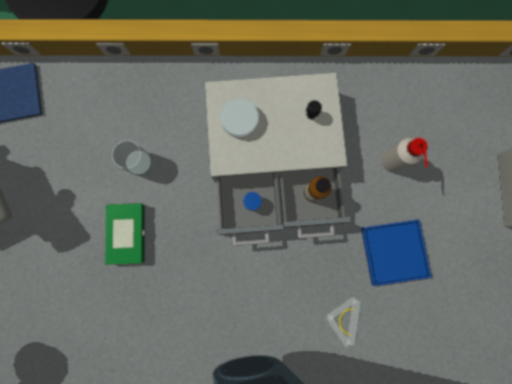

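View pics/scene0.png

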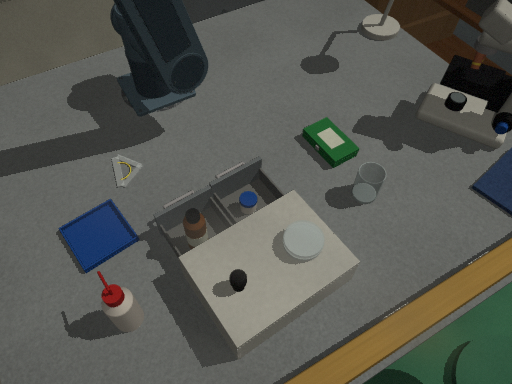

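The top view (up = +x, left = +y) shows the jar's blue lid in the left drawer at about (253,201). The bottle's cap is in the right drawer at (322,186), the tray at (397,252), the handles at (251,239) and (317,233), and the cabinet's front edge runs (212,177)–(346,166). The scene view agrees: cap (193,215), lid (248,200), tray (98,235).

```bash
python3 - <<'E'
from h import *
L=lambda n:dict(np.load(f'pics/{n}0.png.npz'))
t,s=L('top'),L('scene')
def comps(d,mask,roi,name):
    m=np.zeros(mask.shape,np.uint8);x0,y0,x1,y1=roi;m[y0:y1,x0:x1]=mask[y0:y1,x0:x1]
    n,l,st,c=cv2.connectedComponentsWithStats(m)
    i=1+np.argmax(st[1:,4]); print(name,st[i].tolist(),np.round(c[i],1)); return c[i],(l==i).astype(np.uint8)
def rect(m): return cv2.boxPoints(cv2.minAreaRect(cv2.findContours(m,0,2)[0][0]))
def im(d): return cv2.cvtColor(d['img'],cv2.COLOR_RGB2HSV).astype(int),d['img'].astype(int)
def tri(u,v):
    A=[];B=[]
    for d,p in((t,u),(s,v)):
        o=d['world_from_camera'][:3,3];r=ray(d,*p,0)-o;r/=np.linalg.norm(r);P=np.eye(3)-np.outer(r,r);A.append(P);B.append(P@o)
    return np.linalg.lstsq(np.vstack(A),np.hstack(B),rcond=None)[0]
ht,it=im(t);hs,is_=im(s)
blue=lambda h:((h[...,0]>100)&(h[...,0]<125)&(h[...,1]>150)&(h[...,2]>70))
a,m=comps(t,blue(ht),(350,210,440,295),'tray'); R=rect(m); P=np.array([ray(t,*p,0.012) for p in R]);print('tray',ray(t,*a,0.012),P.round(3).tolist())
a,_=comps(t,blue(ht),(240,190,266,215),'lid');b,_=comps(s,blue(hs),(235,185,262,212),'lid');print(ray(t,*a,.060),tri(a,b))
a,_=comps(t,it.max(2)<50,(305,172,335,202),'cap');b,_=comps(s,is_.max(2)<50,(180,205,206,228),'cap');print(ray(t,*a,.150),tri(a,b))
am=(it[...,0]-it[...,2]>40);a,_=comps(t,am,(300,172,340,205),'amber')
w=ht[...,2]>150;a,m=comps(t,w&(ht[...,1]<60),(195,65,355,185),'cab');P=[ray(t,*p,.1) for p in rect(m)];print(np.round(P,3).tolist())
for r in((228,230,275,252),(293,224,340,246)):
    print(it[r[1]:r[3],(r[0]+r[2])//2].max(1))
for n,d,r in(('a',t,(200,160,360,260)),('b',s,(140,140,300,260))):
    c=d['img'][r[1]:r[3],r[0]:r[2]];cv2.imwrite(f'pics/crop{n}.png',cv2.cvtColor(cv2.resize(c,None,fx=5,fy=5,interpolation=2),cv2.COLOR_RGB2BGR))
E
```

```text
tray [362, 220, 69, 65, 3390] [395.8 252.5]
tray [ 0.45229649 -0.34909973  0.012     ] [[0.514, -0.263, 0.012], [0.543, -0.415, 0.012], [0.392, -0.434, 0.012], [0.364, -0.286, 0.012]]
lid [244, 193, 17, 17, 236] [252.1 200.9]
lid [240, 191, 17, 15, 199] [248.  198.3]
[0.58059743 0.02169684 0.06      ] [0.58126242 0.02278107 0.05873783]
cap [317, 178, 13, 14, 148] [323.1 184.8]
cap [185, 208, 15, 16, 186] [192.1 215.5]
[ 0.60713203 -0.13807261  0.15      ] [ 0.6085521  -0.13875418  0.14304788]
amber [309, 177, 20, 21, 190] [315.9 188.7]
cab [205, 73, 141, 102, 11406] [272.9 124. ]
[[0.874, 0.144, 0.1], [0.902, -0.194, 0.1], [0.665, -0.204, 0.1], [0.639, 0.122, 0.1]]
[105  91  75  72  75  76  78  78  78  81 101 125 135 124 111 113 115 116
 116 115 117 121]
[ 78  65  69  73  72  72  73  76  88 111 130 132 114  89  77  75  74  74
  71  75  89 106]
```

View pics/cropa.png

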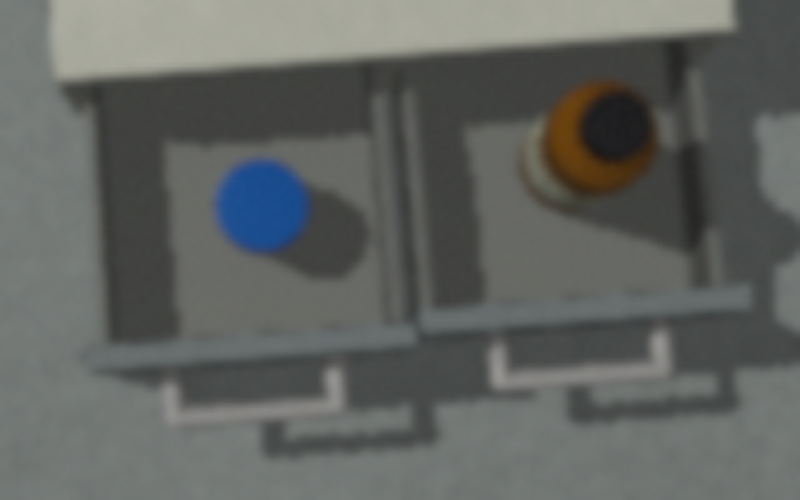

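The crop confirms the cap at full-image (323.4,185.4). The handle bar ends are at (234,243)–(268,241) for the left drawer and (299,237)–(333.5,234) for the right. Now I'll grasp the bottle with the fingers closing along the cabinet's y.

```bash
python3 - <<'E'
from h import *
t=dict(np.load('pics/top0.png.npz'))
for n,e in(('L',((234.2,243.2),(268,241))),('R',((299,236.8),(333.5,233.8)))):
    print(n,[ray(t,*p,.068).round(4).tolist() for p in e])
print('front',[ray(t,*p,.1).round(4).tolist() for p in((212,176),(346.7,165.6))])
o=[np.pi,0,0.083]
gripper_to(1.0,20)
move_pose([0.606,-0.1387,0.25],o)
print(read_state()['q'])
print(move_l([0.606,-0.1387,0.088],max_speed=0.1,guard=8), read_state()['tcp_pos'])
gripper_to(0.0,20)
s=read_state();print(s['opening'],s['gripper_force'],s['contact_force'],s['time_s'])
snap('scene','g1.png')
E
```

```text
L [[0.4763, 0.0651, 0.068], [0.4817, -0.0171, 0.068]]
R [[0.4918, -0.0926, 0.068], [0.4992, -0.177, 0.068]]
front [[0.6362, 0.118, 0.1], [0.662, -0.2066, 0.1]]
[-4.05721041e-01  3.71575348e-01  1.30018304e+00 -3.72112056e-04
  1.46988896e+00  1.08328115e+00]
False [ 0.60640801 -0.13886567  0.08866097]
0.5533418567055716 19.99038982205093 [0.04845297 0.30025922 0.55707663] 4.8833
```

View pics/g1.png

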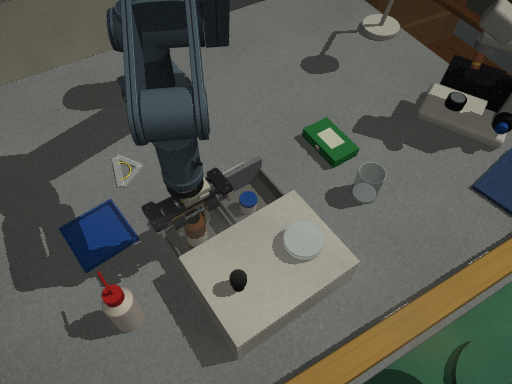

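The scene view shows the gripper closed on the bottle around (195,205). The opening of 51.5 mm matches the 52 mm body and nothing is disturbed, so I'll lift it and place it in the tray.

```bash
python3 - <<'E'
from h import *
move_l([0.606,-0.1387,0.225],max_speed=0.12)
s=read_state();print(s['opening'],s['contact_force'])
move_l([0.453,-0.3495,0.225],max_speed=0.15)
move_l([0.453,-0.3495,0.090],max_speed=0.12)
print(move_l([0.453,-0.3495,0.073],max_speed=0.03,guard=4))
s=read_state();print(s['tcp_pos'],s['contact_force'],s['opening'])
pause(0.2);gripper_to(1.0)
move_l([0.453,-0.3495,0.23],max_speed=0.12)
move_pose([0.36,-0.135,0.23],[np.pi,0,0.083])
gripper_to(0.0)
snap('scene','p2.png');print(read_state()['time_s'])
E
```

```text
0.5523927111356357 [-0.49561469 -0.8611098  -2.70796793]
True
[ 0.45300651 -0.34918293  0.0763533 ] [-0.32215297  1.28112069  3.39128992] 0.5565373523107415
14.7583
```

View pics/p2.png

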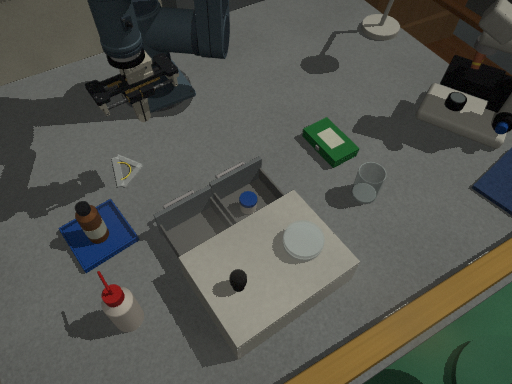

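The bottle stands upright in the tray at (92,222), and both drawers are still open with the jar at (248,200). Next I push each handle along the cabinet axis with a force guard.

```bash
python3 - <<'E'
from h import *
yaw=0.083; a=np.array([np.cos(yaw),np.sin(yaw),0])
for c in (np.array([0.4955,-0.1348,0.047]),np.array([0.479,0.024,0.047])):
    st=c-0.06*a
    move_pose([st[0],st[1],0.2],[np.pi,0,yaw])
    move_l(st,max_speed=0.15)
    for k in range(4):
        hit=move_l(c+0.14*a,max_speed=0.07,guard=14)
        s=read_state();d=(s['tcp_pos']-c)@a;print(hit,round(d,4),np.round(s['contact_force'],1),s['time_s'])
        if not hit or d>0.09: break
    move_l(s['tcp_pos']-0.05*a,max_speed=0.12)
    p=read_state()['tcp_pos'];move_l([p[0],p[1],0.2],max_speed=0.2)
move_pose([0.33,-0.0,0.25],[np.pi,0,yaw])
snap('top','t3.png');snap('scene','s3.png');print(read_state()['time_s'])
E
```

```text
True 0.1108 [-0.8 -0.7 -0.9] 18.5
True 0.1147 [-0.5 -0.3 -0.3] 24.1667
26.6333
```

View pics/t3.png

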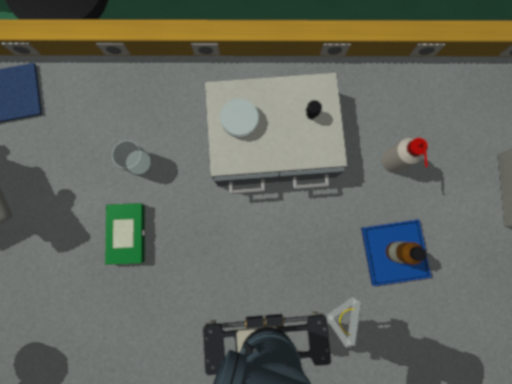

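View pics/s3.png

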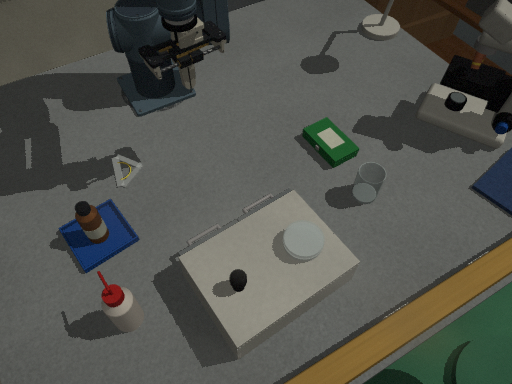

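Both views show the drawers shut: the handles lie against the front at (247,187) and (311,183) in the top view. The bottle is upright in the tray and the other items haven't moved. The two stop positions agree within 1 mm, so I'll do a slow re-touch to rule out rebound before handing in.

```bash
python3 - <<'E'
from h import *
yaw=0.083; a=np.array([np.cos(yaw),np.sin(yaw),0])
for c,e in ((np.array([0.479,0.024,0.047]),.1147),(np.array([0.4955,-0.1348,0.047]),.1108)):
    st=c+(e-0.03)*a
    move_pose([st[0],st[1],0.2]-0.03*a,[np.pi,0,yaw])
    move_l(st-0.03*a,max_speed=0.2)
    move_l(st+0.015*a,max_speed=0.1)
    hits=[]
    for g in (3,14):
        h=move_l(c+(e+0.012)*a,max_speed=0.02,guard=g)
        s=read_state();hits.append((h,round((s['tcp_pos']-c)@a-e,4)))
    print(hits,s['time_s'])
    move_l(s['tcp_pos']-0.05*a,max_speed=0.1)
    p=read_state()['tcp_pos'];move_l([p[0],p[1],0.2],max_speed=0.2)
d=snap('top','t4.png')
b=np.load('pics/t3.png.npz')['img'].astype(int);print('diff cab/tray',np.abs(d['img'].astype(int)-b)[60:200,90:440].max(),read_state()['time_s'])
E
```

```text
[(True, np.float64(-0.0002)), (True, np.float64(-0.0002))] 30.1833
[(True, np.float64(-0.0001)), (True, np.float64(-0.0002))] 35.125
diff cab/tray 132 36.75
```

```bash
python3 - <<'E'
from h import *
pause(0.5); print(job_done())
E
```

```text
the job is handed in; nothing more can be done
None
```

The job is handed in, with no verdict shown: the bottle stands upright in the blue tray and both drawers are shut. A second push met the same stop, and I saw nothing else moved, but the jar in the shut left drawer can't be seen.

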